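Put a repaired control board under the probe head for its test

ROBOT

A 7-joint arm with a two-finger parallel gripper is mounted at the origin on the work surface. World frame = base frame: x ahead of the robot, y to its left, z up, the work surface at z = 0. Lengths are in m, angles in rad, forces in N, time in s.
With the tool pointing down it reaches from about 0.425 to 0.925 m from the base axis. Payload 6.8 kg.
Tool frame: the origin (TCP) lies at the very end of the fingers, on their centre line; the grasp point (between the pads) lies 19 mm behind it (r.tcp_to_grasp is the distance from the TCP to the grasp point, in m); z points along the fingers, y is the line along which they close (so a half turn about z gives the same grasp; the last joint's range is limited). The gripper opens to 85 mm and grips with 20 to 120 N. Pads are 22 mm wide; open, the fingers measure 114 mm over their backs; the gripper's body (76 mm by 85 mm) begins 54 mm behind the grasp point. The pads swing forward as they close: fully open they stand 13 mm farther back than shut.
Start: joints at [1.115, 0.477, 0.022, 1.555, -0.011, 1.109, -0.083], TCP at [0.23, -0.635, 0.231] pointing down, gripper open.
Joint ranges: [-2.96, 2.96], [-0.34, 2.1], [-1.41, 1.46], [0.24, 2.44], [-1.37, 4.51], [0.17, 1.92], [-2.96, 2.96]. Speed limits (rad/s): [2.39, 2.39, 3.14, 3.14, 3.14, 3.14, 3.14].

INTERFACE

Orientations are given as a rotation vector (axis times angle).
In Python, from bench import r gives the robot as it stands.
- The arm moves only by the tool step_arm, never from a script. Its argument "moves" is a list of rows, each a list of 7 numbers: the shift along the tool's x, y, z in mm, then the turn, a rotation vector about the tool's x, y, z in rad, then the finger opening in mm, from 0 to 85.4. A call has 1 to 8 rows; each row is the pose to reach, as a shift and turn from the pose commanded when the call began, along the tool's axes at that moment; what a row does not reach only later rows make up. A row lasts 1/10 s, in which the tool goes at most 50 mm and 8.59 degrees, less where a joint would pass 70% of its speed; a pose out of reach is approached as far as the arm can. A call with a gripper value outside its range is refused whole. The fingers move at their own pace and stop on an object; "grip_force" is the grip in N (left out, the last holds). Time passes only in rows, so rows that repeat a pose let the fingers close. It gives the time, the measured TCP pose, the force, the opening and the grip force at its end, in the units of the state.
- r.get_obs(): the state, without advancing time (a new reading comes with each control period).
- r.grab_frame(name): name is "scene" or "top"; returns a dict with "image" (384x512x3 uint8, red, green, blue), "depth" (384x512 float32, m along the optical axis (not along the pixel's ray), 0 where there is no reading), "mtx" (3x3 intrinsics, pixels), "k1" (the pictures are not rectified: a ray, as slopes to the right and down, at radius r is drawn at 1 + k1 r^2 times it, then the intrinsics apply), "rvec" (rotation vector, rad) and "tvec" (3), from world to camera coordinates, as OpenCV has them. Camera axes: x right, y down, z forward; pixel columns grow to the right and rows downward; lengths in m; the calibration is good to about 2 mm. A picture is of the moment at which its call begins.
- r.hand_in(): hands the job in; it is judged then, once.
The state is a dict: "clock": time; "joints": joint angles; "qvel": joint speeds; "tau": joint torques, N m; "tcp_pos": TCP position; "orientation": TCP orientation; "contact_force": force on the tool from outside, world axes, zero at the start; "moment": the same for the moment, N m; "grip_width": finger opening in m; "gripper_force": force on a finger pad.
Only numpy, scipy, OpenCV 4.12 (cv2) and the standard library are available. Lean on these libraries where they do the work, as an engineer would, in place of code of your own. Each camera call takes 0.05 s, during which the arm holds its last target. There are 200 camera calls.

TASK

Get the repaired board ready for its test: slide the sled that carries it fully home under the probe head, and turn the dial on the white supply console until its pointer points at the metal tab clipped beside the scale. Only once both are done, lower the probe head by pushing its lever fully down. Leave the other things on the bench where they are.

Things in the scene. Friction and masses are not known exactly. Their poses are not given: they have to be found in the camera images.
- fixture: probe fixture fixed to the bench. Origin on the bench under the probe head's centre; x points from the robot to the column, y is the sled's way home. Aluminium base plate 20 mm thick, x -100 to 150, y -220 to 100 mm; grey column x 95 to 145; grey overhead arm y -30 to 30, from the column to x -20, top 202 mm high; under it the 90 x 90 mm probe plate, lowered 32 mm by the lever
- sled (a joint): travel of the sled (m) along the fixture's +y: 0 = fully out to the right (-y), 0.10 = fully home against its stop under the probe head. Black sled 136 x 160 mm with an open grey housing and a green circuit board on it, top 68 mm above the bench; it stays where it is left (about 3 N to slide)
- push_bar (a point): centre of the outer (-y) face of the sled's upright aluminium push bar, 100 mm wide along the fixture's x, 12 mm thick, standing 36 to 86 mm above the bench; moves with the sled; axes as the fixture's
- lever (a joint): angle of the lever (rad): 0 = raised, pointing to the robot (fixture -x) and 43 degrees upward; 1.15 = fully down at its stop, pointing 23 degrees below level. It stays where it is left; about 4 N at the grip moves it
- lever_pivot (a point): pivot of the lever on the left (+y) side of the overhead arm, 180 mm above the bench; axes as the fixture's; the pivot axis is y
- lever_grip (a point): centre of the lever's round black grip (diameter 22 mm, 66 mm long), 105 mm from the pivot; the lever is a 12 mm steel rod, 137 mm long to the end of its grip; moves with the lever
- console: white supply console fixed to the bench, 160 x 180 x 55 mm, the black dial and its scale on its top; origin at the centre of its underside
- dial (a joint): angle of the dial (rad), 0 to 4.4, growing clockwise seen from above; it stays where it is left
- dial_grip (a point): on the dial's axis, 81 mm above the bench, at the height to grip. Black disc of diameter 68 mm, top 8 mm above the console, with an upright grip bar 48 mm long, 14 mm thick, 63 to 92 mm above the bench. The point's x axis runs along the bar to the pointer end, marked with a white line
- pointer (a point): tip of the dial's white pointer line at the rim of the disc, 34 mm from the dial's axis, 63 mm above the bench; turns with the dial
- tab_mark (a point): point at the rim of the dial, 34 mm from its axis, where the pointer tip must come: right in front of the dark metal tab (22 mm long, 9 mm wide, 7 mm tall) clipped on the console beside the scale, which points at the dial's centre
- dispenser: bystander: blue solvent bottle, diameter 68, height 140 mm, origin under its centre
- cup: bystander: white plastic cup, diameter 72, height 85 mm, origin under its centre
- screwdriver: bystander: screwdriver 190 mm long lying on the bench
- brush: bystander: brush 180 mm long lying on the bench
- module: bystander: closed grey control module 100 x 130 x 62 mm, origin under its centre
- meter: bystander: yellow multimeter 160 x 80 x 41 mm lying on its back, origin under its centre
- tin: bystander: open tin, diameter 84, height 35 mm, origin under its centre
Things that resemble listed ones, but are neither listed nor needed, are in the scene too. What is shaped like the console but pink is not meant.

How it is judged:
By the outcome, as a careful person would: the job done as asked, in the order asked, and still so for the second after the job is handed in, with the robot touching nothing.
It also fails if it takes over 72 s, if anything falls off the work surface, if the arm or the gripper's body presses on something with over 40 N, if the wrist force passes 120 N, or if a joint passes its speed limit or range.

## Working session

There is one attempt and no reset: what is moved stays moved. The work goes in short steps, Python scripts to look and compute and a tool call to move; the robot and the scene stay as the last step left them, time stands still between calls to the robot, and variables do not carry over. Pictures are saved under pics/ and viewed, at most 13 in all, crops included, and the job is handed in when it is done.

Besides the shell and the picture viewer there is one more tool, called after "Request:" as a command line: name --pt "numbers of a row" for each row, then --argument value for the rest. step_arm: Moves the arm, as the interface text tells. Its arguments: {"type":"object","properties":{"moves":{"type":"array","items":{"type":"array","items":{"type":"number"}}},"grip_force":{"type":"number"}},"required":["moves"]}

```bash
mkdir -p pics; ls; cat > h.py <<'E'
import numpy as np, cv2, pickle
from bench import r
def grab(n):
    f=r.grab_frame(n); pickle.dump(f,open(f'{n}.pkl','wb')); return f
def load(n): return pickle.load(open(f'{n}.pkl','rb'))
def cam(f):
    R=cv2.Rodrigues(np.array(f['rvec'],float))[0]; return R,np.array(f['tvec'],float).ravel()
def rays(f,uv):
    K=np.array(f['mtx']); uv=np.atleast_2d(np.array(uv,float))
    d=(uv-[K[0,2],K[1,2]])/[K[0,0],K[1,1]]; s=d.copy()
    for _ in range(30): s=d/(1+f['k1']*(s**2).sum(1,keepdims=True))
    return np.c_[s,np.ones(len(s))]
def atz(f,uv,z):
    R,t=cam(f); d=rays(f,uv)@R; c=-R.T@t
    return c+d*((z-c[2])/d[:,2])[:,None]
def cloud(f):
    R,t=cam(f); h,w=f['depth'].shape
    v,u=np.mgrid[:h,:w]; p=rays(f,np.c_[u.ravel(),v.ravel()])*f['depth'].ravel()[:,None]
    return ((p-t)@R).reshape(h,w,3)
def proj(f,P):
    R,t=cam(f); p=np.atleast_2d(P)@R.T+t; s=p[:,:2]/p[:,2:]
    s=s*(1+f['k1']*(s**2).sum(1,keepdims=True)); K=np.array(f['mtx'])
    return s*[K[0,0],K[1,1]]+[K[0,2],K[1,2]]
E
python3 - <<'E'
from h import *
for n in('scene','top'):
    f=grab(n); cv2.imwrite(f'pics/{n}0.png',cv2.resize(f['image'][...,::-1],(800,600),interpolation=cv2.INTER_CUBIC))
    R,t=cam(f); print(n,-R.T@t,R[2],f['k1'])
o=r.get_obs(); print(o)
E
```

```text
pics
scene [ 0.93765077 -0.62526615  1.14706055] [-0.28013371  0.57276926 -0.77036386] 0.0318719146050271
top [0.32694909 0.1005961  1.68138247] [ 0.14430225  0.0024249  -0.98953069] -0.05891280332741417
{'clock': 0.1, 'joints': array([ 1.11491794,  0.47771803,  0.02232879,  1.55634953, -0.01152645,
        1.10933997, -0.08309142]), 'qvel': array([ 0.00213904, -0.00225261, -0.00140106, -0.00143952,  0.00034603,
        0.00047135,  0.00077673]), 'tau': array([ 5.43116330e-03, -5.97755957e+01,  1.61370769e+00, -2.81953186e+01,
        1.26653552e-02,  5.11738806e-03,  1.59615638e-05]), 'tcp_pos': array([ 0.22986405, -0.63407286,  0.23042357]), 'orientation': array([-3.09258879e+00, -5.43300855e-01,  6.01678495e-04]), 'contact_force': array([-0.45528098,  0.26071946,  0.30888135]), 'moment': array([ 0.01541506,  0.01698847, -0.06639935]), 'gripper_force': 0.0, 'grip_width': 0.08517207006174186}
```

View pics/scene0.png

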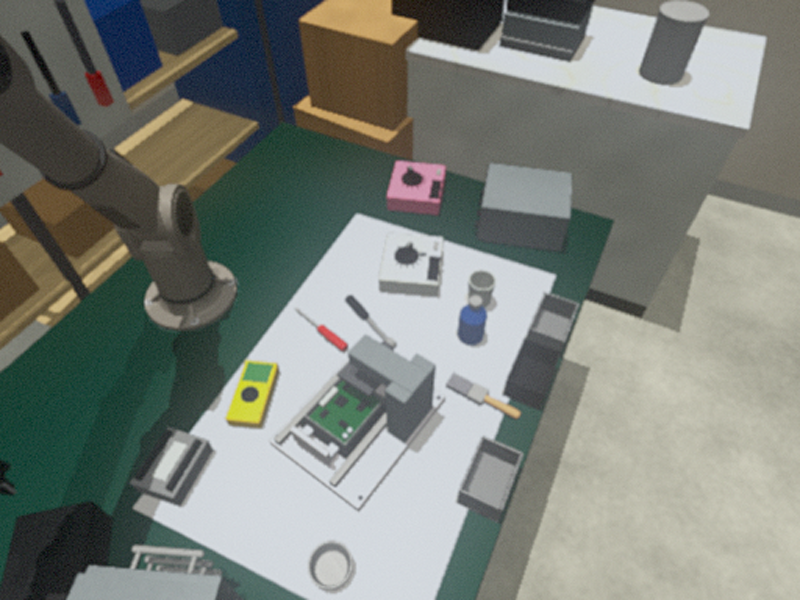

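View pics/top0.png

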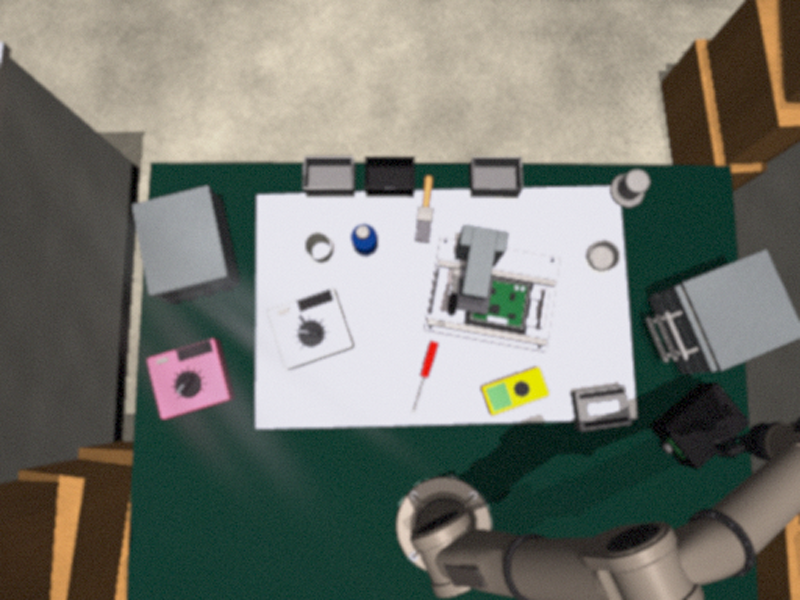

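```bash
cat >> h.py <<'E'
def ortho(f,c,half,z,n=400):
    # up = +x world, left = +y
    i,j=np.mgrid[:n,:n]; s=2*half/n
    P=np.stack([c[0]+half-(i+.5)*s, c[1]+half-(j+.5)*s, np.full(i.shape,z)],-1).reshape(-1,3)
    m=proj(f,P).reshape(n,n,2).astype(np.float32)
    return cv2.remap(f['image'],m[...,0],m[...,1],cv2.INTER_CUBIC)
E
python3 - <<'E'
from h import *
f=load('top');g=load('scene')
S=.64
con=atz(f,[[311*S,333*S]],.063)[0]; fx=atz(f,[[490*S,290*S]],.06)[0]; print(con,fx)
a=np.hstack([ortho(f,con,.12,.06),ortho(g,con,.12,.06)])
b=np.hstack([ortho(f,fx,.2,.04),ortho(g,fx,.2,.04)])
cv2.imwrite('pics/c1.png',a[...,::-1]); cv2.imwrite('pics/f1.png',b[...,::-1])
E
```

```text
[0.47475558 0.334247   0.063     ] [ 0.58663514 -0.11699917  0.06      ]
```

View pics/c1.png

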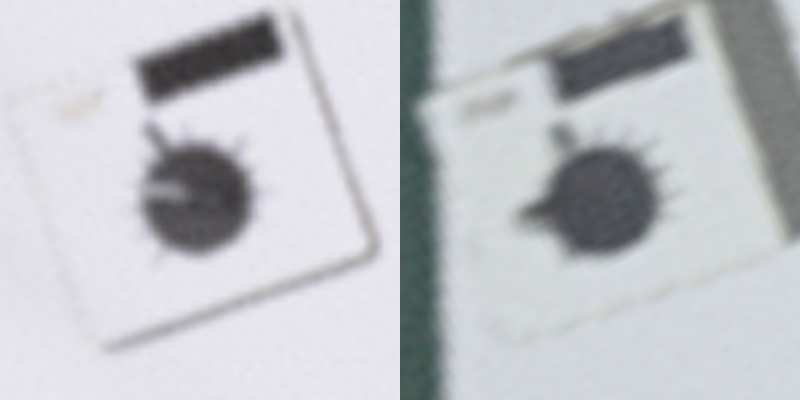

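View pics/f1.png

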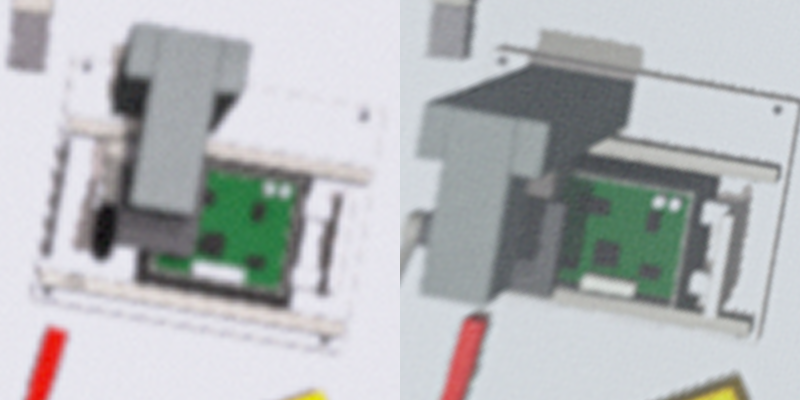

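Console: the white one at top px (311,333) is meant; the pink one at (188,383) is excluded. In the crop (0.6 mm/px), the dial centre is about (196,197), the white pointer points left to (150,189), and the tab is at (155,135), up-left. In the fixture crop, the sled is out to the right with its push bar near x=320, and the lever's black grip is at (103,230). Next I'll measure these properly.

```bash
python3 - <<'E'
from h import *
f=load('top');g=load('scene')
def rect(P): 
    (c,s,a)=cv2.minAreaRect(P[:,:2].astype(np.float32)*1000); return np.round(c,1),np.round(s,1),round(a,1)
for n,F in(('top',f),('scene',g)):
    C=cloud(F); im=cv2.cvtColor(F['image'],cv2.COLOR_RGB2HSV); val=im[...,2]
    near=lambda c,h:(abs(C[...,0]-c[0])<h)&(abs(C[...,1]-c[1])<h)&(F['depth']>0)
    m=near((.60,-.1),.2)&(C[...,2]>.19)&(C[...,2]<.215); P=C[m]; print(n,'arm',m.sum(),np.median(P[:,2]) if m.any() else 0,rect(P))
    m=near((.6,-.05),.2)&(C[...,2]>.22); P=C[m]; print(' lever>.22',len(P),P.mean(0) if len(P) else 0,P.max(0) if len(P) else 0,P.min(0) if len(P) else 0)
    m=near((.476,.335),.12)&(C[...,2]>.045)&(C[...,2]<.059); P=C[m]; print(' console',len(P),np.median(P[:,2]),rect(P))
    m=near((.476,.335),.05)&(C[...,2]>.077); P=C[m]; 
    if len(P)>5:
        print(' bar',len(P),P.mean(0),rect(P))
    m=near((.57,-.22),.09)&(C[...,2]>.077)&(C[...,2]<.1); P=C[m]; print(' pushbar',len(P),P.mean(0) if len(P) else 0,rect(P) if len(P)>3 else 0)
    # dial disc by ortho at .063
    A=ortho(F,(.476,.334),.06,.063,480); G=cv2.cvtColor(A,cv2.COLOR_RGB2GRAY)
    mk=((G<120)*255).astype(np.uint8); mk=cv2.morphologyEx(mk,cv2.MORPH_OPEN,np.ones((41,41),np.uint8)); mk=cv2.morphologyEx(mk,cv2.MORPH_CLOSE,np.ones((61,61),np.uint8))
    cs=max(cv2.findContours(mk,0,2)[0],key=cv2.contourArea); (e,ax,an)=cv2.fitEllipse(cs); s=.12/480
    print(' disc',.536-e[1]*s,.394-e[0]*s,np.array(ax)*s)
    cv2.imwrite(f'pics/d_{n}.png',A[...,::-1])
a=cv2.imread('pics/d_top.png'); 
A2=ortho(f,(.60,-.08),.14,.25,400)
cv2.imwrite('pics/m2.png',np.hstack([cv2.resize(a,(400,400)),A2[...,::-1]]))
E
```

```text
top arm 981 0.2012843806951407 (array([631.4, -74.1]), array([109.9, 166.8]), 79.0)
 lever>.22 92 [ 0.52616718 -0.00516455  0.24935982] [0.569725   0.00623472 0.26879566] [ 0.49726506 -0.01755999  0.22048452]
 console 1369 0.05437850242975078 (array([487.8, 342. ]), array([160.9, 180.5]), 19.5)
 bar 50 [0.47302971 0.33722673 0.09076387] (array([473.7, 338.2]), array([47.7, 13.9]), 82.3)
 pushbar 90 [ 0.53728175 -0.24558773  0.08489946] (array([ 588.3, -214.1]), array([201.4,  70.7]), 31.8)
 disc 0.4758659133911133 0.3356454086303711 [0.06006203 0.06155817]
scene arm 1215 0.2015311168226333 (array([633.5, -79.4]), array([109.8, 167.4]), 77.1)
 lever>.22 138 [ 0.53089965 -0.01511968  0.24587868] [ 5.66431542e-01 -3.93748379e-04  2.66596777e-01] [ 0.49981384 -0.0243888   0.22092004]
 console 979 0.054551561744772124 (array([488.9, 334.1]), array([159.2, 187.2]), 19.0)
 bar 44 [0.47583853 0.32699449 0.08772152] (array([473.3, 328.7]), array([51.2, 17.5]), 80.4)
 pushbar 132 [ 0.54197912 -0.2511189   0.08598263] (array([ 589.8, -221.3]), array([198.8,  69.2]), 30.6)
 disc 0.47536080169677736 0.3314683990478516 [0.06146655 0.06578867]
```

View pics/m2.png

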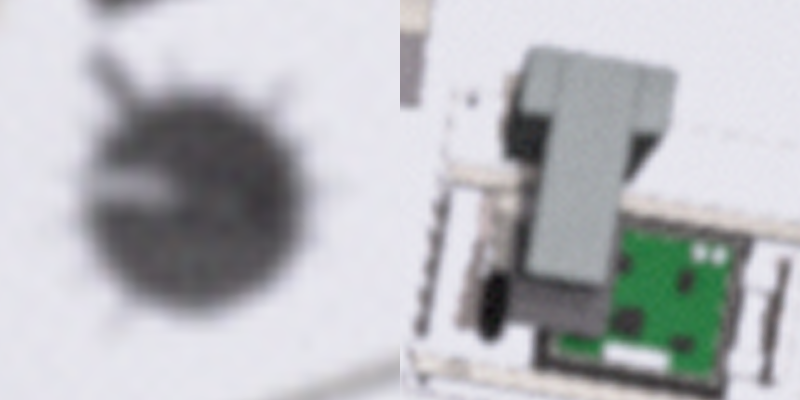

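Left: the pointer line runs from the rim at (90,182) to (175,190), and the tab spans (97,50) to (128,105). Right: the lever grip is at (492,305), raised, left of the arm.

```bash
cat >> h.py <<'E'
yaw=np.radians(-11.5); O=np.array([.5712,-.0643]); Rf=np.array([[np.cos(yaw),-np.sin(yaw)],[np.sin(yaw),np.cos(yaw)]])
def w2f(P): P=np.array(P); return np.concatenate([(P[...,:2]-O)@Rf,P[...,2:]],-1)
def f2w(p): p=np.array(p); return np.concatenate([p[...,:2]@Rf.T+O,p[...,2:]],-1)
def delta(target,zang):
    """tool shift (mm) and turn (deg about tool z) for tool-down pose with tool y axis at world angle zang (deg)"""
    o=r.get_obs(); R=cv2.Rodrigues(np.array(o['orientation']))[0]
    d=R.T@(np.array(target)-o['tcp_pos'])*1000
    a=np.radians(zang); y=np.array([np.cos(a),np.sin(a),0]); z=np.array([0,0,-1]); T=np.c_[np.cross(y,z),y,z]
    best=min((cv2.Rodrigues(R.T@T@np.diag(s))[0].ravel() for s in([1,1,1],[-1,-1,1])),key=np.linalg.norm)
    np.set_printoptions(precision=3,suppress=True)
    print('tcp',o['tcp_pos'],'R',R.ravel(),'j',o['joints'],'t',o['clock']); print('shift',d,'turn',best)
E
python3 - <<'E'
from h import *
for n in('top','scene'):
    F=load(n);C=cloud(F);P=C[F['depth']>0];Q=w2f(P)
    m=(abs(Q[:,0])<.09)&(Q[:,1]<-.13)&(Q[:,1]>-.25)
    for lo,hi in((.07,.1),(.1,.3)):
        q=Q[m&(Q[:,2]>lo)&(Q[:,2]<hi)]; print(n,lo,len(q), np.percentile(q,[2,50,98],axis=0).round(4).tolist() if len(q) else 0)
    q=Q[m&(Q[:,2]>.078)&(Q[:,2]<.1)]
    (c,s,a)=cv2.minAreaRect(q[:,:2].astype(np.float32)*1000);print(c,s,a)
    # base plate
    m=(abs(Q[:,2]-.02)<.006)&(Q[:,0]>-.15)&(Q[:,0]<.2)&(Q[:,1]>-.3)&(Q[:,1]<.15);print('plate',np.percentile(Q[m],[1,99],axis=0).round(4).tolist())
    m=(Q[:,2]>.22)&(abs(Q[:,0])<.15)&(abs(Q[:,1])<.1);print('lever',np.percentile(Q[m],[2,50,98],axis=0).round(4).tolist())
delta([.5,-.3,.2],90)
E
```

```text
top 0.07 104 [[-0.0465, -0.1929, 0.0707], [-0.0018, -0.1849, 0.0838], [0.0518, -0.1414, 0.0918]]
top 0.1 0 0
(2.895030975341797, -186.66030883789062) (100.34979248046875, 13.640509605407715) 0.23270848393440247
plate [[-0.1366, -0.2191, 0.0143], [0.1796, 0.1448, 0.0257]]
lever [[-0.0832, 0.039, 0.2223], [-0.057, 0.0491, 0.2526], [-0.0212, 0.0586, 0.266]]
scene 0.07 152 [[-0.0417, -0.1979, 0.0705], [0.0096, -0.1926, 0.0856], [0.0543, -0.184, 0.0908]]
scene 0.1 0 0
(4.883369445800781, -191.16360473632812) (99.74674224853516, 12.673969268798828) 2.011460542678833
plate [[-0.1377, -0.2257, 0.0148], [0.189, 0.1451, 0.0256]]
lever [[-0.0777, 0.032, 0.2215], [-0.0497, 0.0397, 0.2469], [-0.018, 0.051, 0.2652]]
tcp [ 0.23  -0.634  0.23 ] R [ 0.94   0.341 -0.001  0.341 -0.94   0.002 -0.    -0.002 -1.   ] j [ 1.115  0.478  0.022  1.556 -0.012  1.109 -0.083] t 0.1
shift [ 367.828 -221.945   30.763] turn [-0.002  0.     0.348]
```

```bash
python3 - <<'E'
from h import *
delta(f2w([.004,-.26,.12]),-11.5)
delta(f2w([.004,-.24,.055]),-11.5)
E
```

```text
tcp [ 0.23  -0.634  0.23 ] R [ 0.94   0.341 -0.001  0.341 -0.94   0.002 -0.    -0.002 -1.   ] j [ 1.115  0.478  0.022  1.556 -0.012  1.109 -0.083] t 0.1
shift [ 382.95  -195.187  110.717] turn [-0.002 -0.001 -1.022]
tcp [ 0.23  -0.634  0.23 ] R [ 0.94   0.341 -0.001  0.341 -0.94   0.002 -0.    -0.002 -1.   ] j [ 1.115  0.478  0.022  1.556 -0.012  1.109 -0.083] t 0.1
shift [ 393.385 -212.143  175.745] turn [-0.002 -0.001 -1.022]
```

Request:
step_arm --pt "48 -25 0 0 0 -0.13 0" --pt "96 -49 0 0 0 -0.26 0" --pt "144 -73 0 0 0 -0.39 0" --pt "191 -98 0 0 0 -0.52 0" --pt "239 -122 0 0 0 -0.65 0" --pt "287 -146 10 0 0 -0.78 0" --pt "335 -171 30 0 0 -0.91 0" --pt "383 -195 50 0 0 -1.022 0" --grip_force 40

```text
clock: 0.9
tcp_pos: [0.5008, -0.3448, 0.1935]
orientation: [2.427, 1.993, 0.001]
contact_force: [0.5, -0.9, 0.1]
grip_width: 0.0002
gripper_force: 0.0
```

```bash
python3 - <<'E'
from h import *
delta(f2w([.004,-.26,.055]),-11.5)
C=cloud(load('top')); S=.64
for u,v in((603,255),(603,405),(600,385)): print(C[int(v*S),int(u*S)])
E
```

```text
tcp [ 0.501 -0.345  0.193] R [ 0.195  0.981  0.001  0.981 -0.195 -0.001 -0.     0.001 -1.   ] j [ 0.734  0.423 -0.306  1.744  0.148  0.996  0.177] t 0.9
shift [ 28.896  17.052 138.5  ] turn [0.001 0.    0.005]
[ 0.69  -0.421  0.014]
[ 0.299 -0.393  0.054]
[ 0.35  -0.405  0.007]
```

Request:
step_arm --pt "0 0 0 0 0 0 0" --pt "0 0 45 0 0 0 0" --pt "0 0 90 0 0 0 0" --pt "0 0 125 0 0 0 0" --pt "0 0 125 0 0 0 0"

```text
clock: 1.4
tcp_pos: [0.4956, -0.3444, 0.0635]
orientation: [-2.426, -1.981, 0.006]
contact_force: [-0.8, -0.5, 0.2]
grip_width: 0.0002
gripper_force: 0.0
```

```bash
python3 - <<'E'
from h import *
delta(f2w([.004,-.206,.055]),-11.5)
g=grab('scene'); cv2.imwrite('pics/s2.png',cv2.resize(g['image'][180:340,140:320][...,::-1],(720,600),interpolation=cv2.INTER_CUBIC))
E
```

```text
tcp [ 0.496 -0.344  0.063] R [ 0.2    0.98  -0.009  0.98  -0.2    0.005  0.003 -0.01  -1.   ] j [ 0.708  0.581 -0.272  1.836  0.214  0.763  0.121] t 1.4
shift [83.529 22.286  8.52 ] turn [-0.01  -0.003 -0.   ]
```

View pics/s2.png

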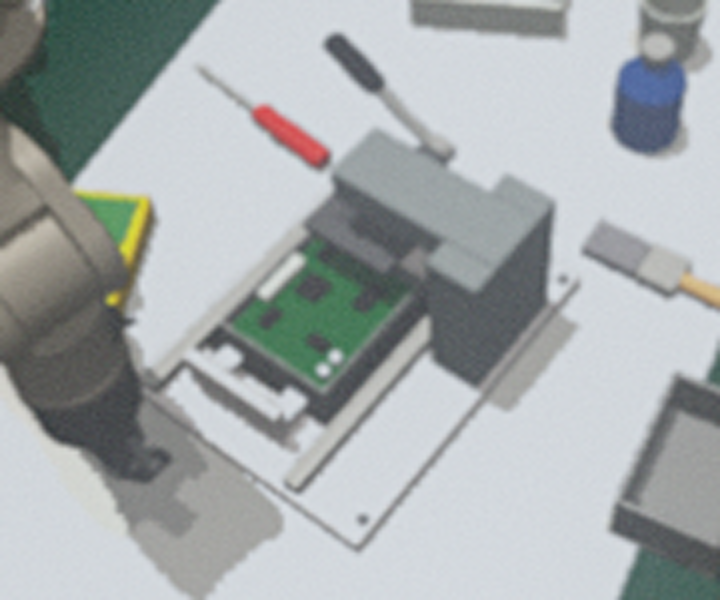

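The gripper is clear outside the plate (fingers near (150,460)), in line to come behind the push bar at (250,390). Approaching, then pushing.

Request:
step_arm --pt "20 20 4 0 0 0 0" --pt "50 20 6 0 0 0 0" --pt "70 20 6 0 0 0 0" --pt "85 20 6 0 0 0 0" --pt "100 20 6 0 0 0 0" --pt "120 20 6 0 0 0 0" --pt "140 20 6 0 0 0 0" --pt "155 20 6 0 0 0 0"

```text
clock: 2.25
tcp_pos: [0.5504, -0.1989, 0.0637]
orientation: [2.433, 1.985, -0.001]
contact_force: [-1.3, -4.4, 2.6]
grip_width: -0.0001
gripper_force: 1.9
```

```bash
python3 - <<'E'
from h import *
delta(f2w([.004,-.106,.055]),-11.5); print(w2f(r.get_obs()['tcp_pos']))
E
```

```text
tcp [ 0.55  -0.199  0.064] R [ 0.201  0.98   0.001  0.98  -0.201 -0.002 -0.001  0.001 -1.   ] j [ 0.455  0.554 -0.282  1.889  0.224  0.728 -0.157] t 2.25
shift [30.071 -2.529  8.674] turn [ 0.001  0.001 -0.002]
[ 0.006 -0.136  0.064]
```

Pushing it (4.4 N). About 30 mm remains to the stop, so I'll go past that gently.

Request:
step_arm --pt "10 0 0 0 0 0 0" --pt "18 0 0 0 0 0 0" --pt "25 0 0 0 0 0 0" --pt "30 0 0 0 0 0 0"

```text
clock: 2.65
tcp_pos: [0.5519, -0.1903, 0.0637]
orientation: [2.436, 1.96, -0.028]
contact_force: [-10.9, -54.7, 6.1]
grip_width: 0.0007
gripper_force: 27.7
```

Request:
step_arm --pt "3 0 0 0 0 0 0" --pt "6 0 0 0 0 0 0" --pt "6 0 0 0 0 0 0"

```text
clock: 2.95
tcp_pos: [0.5518, -0.1904, 0.0638]
orientation: [2.439, 1.951, -0.034]
contact_force: [-11.1, -57.2, 7.0]
grip_width: 0.0002
gripper_force: 29.1
```

Stopped about 20 mm before the expected home position. I'll relieve the force and look.

Request:
step_arm --pt "-20 0 0 0 0 0 0" --pt "-50 0 0 0 0 0 0" --pt "-90 0 0 0 0 0 0" --pt "-130 0 -40 0 0 0 0" --pt "-130 0 -70 0 0 0 0"

```text
clock: 3.45
tcp_pos: [0.5286, -0.2962, 0.1324]
orientation: [-2.44, -1.977, 0.004]
contact_force: [0.3, -0.4, 0.1]
grip_width: -0.0
gripper_force: 0.0
```

```bash
python3 - <<'E'
from h import *
g=grab('scene');t=grab('top'); S=lambda F,a,b,c,d:cv2.resize(F['image'][a:b,c:d][...,::-1],(400,400),interpolation=cv2.INTER_CUBIC)
cv2.imwrite('pics/s3.png',np.hstack([S(g,200,330,160,290),S(t,130,240,260,370)]))
for n,F in(('top',t),('scene',g)):
    C=cloud(F);Q=w2f(C[F['depth']>0]); m=(abs(Q[:,0])<.065)&(Q[:,1]<-.06)&(Q[:,1]>-.21)&(Q[:,2]>.075)&(Q[:,2]<.1)
    q=Q[m]; print(n,len(q),np.percentile(q,[2,10,50,90,98],axis=0).round(4).tolist())
print(w2f(r.get_obs()['tcp_pos']),r.get_obs()['contact_force'])
E
```

```text
top 85 [[-0.0477, -0.1156, 0.0767], [-0.0399, -0.1137, 0.0801], [-0.0003, -0.1086, 0.0849], [0.0378, -0.1034, 0.0906], [0.0466, -0.1023, 0.0927]]
scene 123 [[-0.0438, -0.1214, 0.0762], [-0.0356, -0.1201, 0.0807], [0.0043, -0.1159, 0.0858], [0.044, -0.1107, 0.0883], [0.052, -0.1086, 0.0901]]
[ 0.00922783 -0.23230199  0.13742469] [0.10438117 0.75288254 0.72614969]
```

View pics/s3.png

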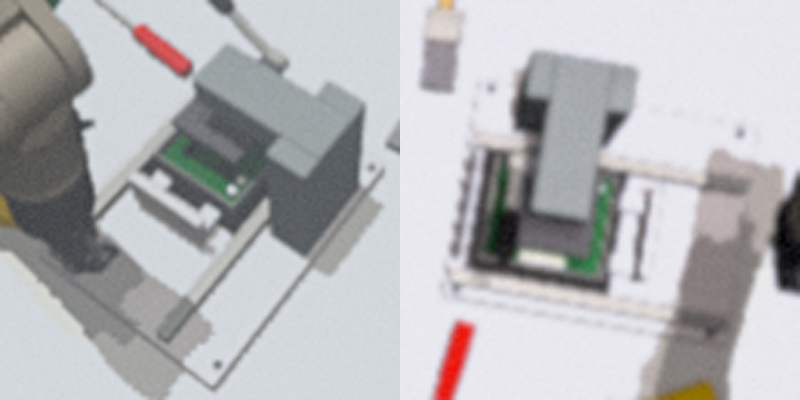

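Sled: the push bar moved about 78 mm, and the sled looks centred under the probe plate (right view, black edges at columns 470 and 618). It probably started about 20 mm in. I'll check its centring numerically and plan the dial approach.

```bash
python3 - <<'E'
from h import *
t=load('top'); C=cloud(t)
hsv=cv2.cvtColor(t['image'],cv2.COLOR_RGB2HSV); ok=t['depth']>0
Q=w2f(C)
reg=ok&(abs(Q[...,0])<.09)&(abs(Q[...,1])<.12)
m=reg&(hsv[...,0]>45)&(hsv[...,0]<80)&(hsv[...,1]>110)&(hsv[...,2]>60); print('green',np.percentile(Q[m],[1,99],axis=0).round(4).tolist())
m=reg&(Q[...,2]<.075)&(Q[...,2]>.025)&(abs(Q[...,0])<.06)&(hsv[...,2]<90); print('dark',np.percentile(Q[m],[1,99],axis=0).round(4).tolist())
A=ortho(t,O,.16,.045,640); cv2.imwrite('pics/o.png',A[...,::-1])
# tab angle
f=load('top'); 
for n in('top','scene'):
    f=load(n)
    A=ortho(f,(.476,.334),.06,.062,480); G=cv2.cvtColor(A,cv2.COLOR_RGB2GRAY); i,j=np.mgrid[:480,:480]; x=.536-i*.00025; y=.394-j*.00025
    for c in ((.4756,.3356),(.4752,.331)):
        rr=np.hypot(x-c[0],y-c[1]); an=np.degrees(np.arctan2(y-c[1],x-c[0]))
        m=(rr>.037)&(rr<.052)&(an>10)&(an<60)&(G<135); print(n,c,m.sum(),an[m].mean(),rr[m].min(),rr[m].max())
delta([.475,.334,.16],82-90)
E
```

```text
green [[-0.0463, -0.0611, 0.0451], [0.0355, 0.0559, 0.0578]]
dark [[-0.0595, -0.0694, 0.0329], [0.0546, 0.0752, 0.0695]]
top (0.4756, 0.3356) 13 34.07389388560504 0.03702661205133415 0.037511764821186455
top (0.4752, 0.331) 227 39.501074383525605 0.03700358090779869 0.040566642700622914
scene (0.4756, 0.3356) 582 26.744015635135018 0.03700651969585897 0.04526403097383178
scene (0.4752, 0.331) 652 31.92756320105833 0.03812286059571085 0.04790148745080891
tcp [ 0.534 -0.294  0.137] R [ 0.204  0.979  0.008  0.979 -0.204 -0.004 -0.002  0.009 -1.   ] j [ 0.626  0.485 -0.298  1.793  0.179  0.881  0.042] t 3.55
shift [ 602.554 -185.397  -25.386] turn [ 0.009  0.002 -0.066]
```

The sled is home (board and tray centred on the fixture origin). Dial plan: bar at about 81.5°, tab at about 33°, so turn about 0.84 rad clockwise (both cameras agree on the difference).

Request:
step_arm --pt "0 0 -50 0 0 0 0" --pt "0 0 -100 0 0 0 0" --pt "0 0 -150 0 0 0 0" --pt "10 0 -185 0 0 0 0" --pt "58 -15 -185 0 0 0 0" --pt "105 -30 -185 0 0 0 0" --pt "152 -45 -185 0 0 0 0" --pt "200 -60 -185 0 0 0 0"

```text
clock: 4.35
tcp_pos: [0.5119, -0.0801, 0.3172]
orientation: [-2.432, -1.988, -0.001]
contact_force: [1.2, 0.7, 0.3]
grip_width: 0.0
gripper_force: 0.0
```

Request:
step_arm --pt "47 -14 0 0 0 0 0" --pt "94 -28 0 0 0 0 0" --pt "141 -42 0 0 0 0 10" --pt "188 -57 0 0 0 -0.02 30" --pt "235 -71 0 0 0 -0.04 50" --pt "282 -86 0 0 0 -0.066 50" --pt "330 -100 0 0 0 -0.066 50" --pt "370 -112 0 0 0 -0.066 50"

```text
clock: 5.15
tcp_pos: [0.475, 0.3056, 0.3172]
orientation: [-2.363, -2.069, -0.0]
contact_force: [-0.5, -0.3, 0.2]
grip_width: 0.0502
gripper_force: 0.0
```

```bash
python3 - <<'E'
from h import *
delta([.475,.334,.12],81.5-90)
E
```

```text
tcp [0.475 0.306 0.317] R [ 0.132  0.991 -0.001  0.991 -0.132  0.001  0.001 -0.001 -1.   ] j [-0.122  0.298 -0.693  1.679  0.198  1.236 -0.991] t 5.15
shift [ 27.934  -3.561 197.272] turn [-0.001 -0.001  0.016]
```

Request:
step_arm --pt "15 -2 30 0 0 0.016 50" --pt "26 -3 75 0 0 0.016 50" --pt "26 -3 120 0 0 0.016 50" --pt "26 -3 165 0 0 0.016 50" --pt "26 -3 190 0 0 0.016 50" --pt "26 -3 190 0 0 0.016 50"

```text
clock: 5.75
tcp_pos: [0.4741, 0.3268, 0.1233]
orientation: [-2.38, -2.048, 0.013]
contact_force: [-0.6, -0.8, -0.1]
grip_width: 0.0498
gripper_force: 0.0
```

```bash
python3 - <<'E'
from h import *
g=grab('scene');t=grab('top'); S=lambda F,c:cv2.resize(F['image'][int(c[1])-40:int(c[1])+40,int(c[0])-40:int(c[0])+40][...,::-1],(400,400),interpolation=cv2.INTER_CUBIC)
P=[.475,.334,.08]
cv2.imwrite('pics/s4.png',np.hstack([S(g,proj(g,P)[0]),S(t,proj(t,P)[0])]))
delta([.475,.334,.067],81.5-90)
E
```

```text
tcp [0.477 0.329 0.128] R [ 0.15   0.989 -0.001  0.989 -0.15   0.001  0.    -0.001 -1.   ] j [-0.235  0.515 -0.623  1.849  0.375  0.897 -1.185] t 5.85
shift [ 4.646 -2.433 60.877] turn [-0.001 -0.    -0.002]
```

View pics/s4.png

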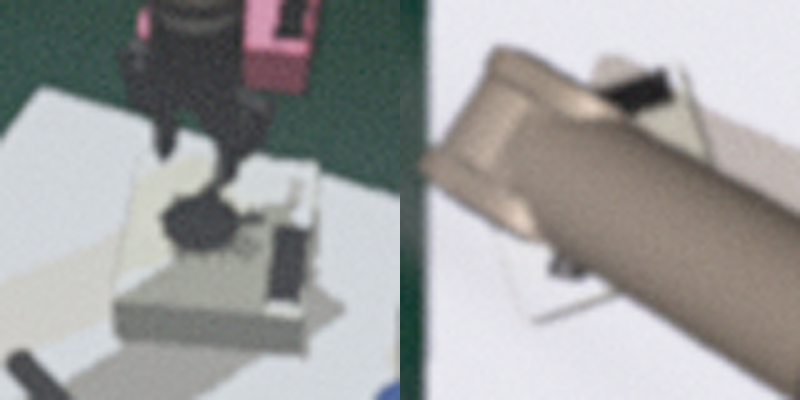

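The fingers straddle the bar (left view: tips at (165,150) and (222,185), bar above the dial at (205,210)). Descend and close.

Request:
step_arm --pt "4 -2 25 0 0 0 50" --pt "4 -2 50 0 0 0 50" --pt "4 -2 58 0 0 0 50" --pt "4 -2 58 0 0 0 50"

```text
clock: 6.25
tcp_pos: [0.476, 0.3327, 0.0702]
orientation: [-2.383, -2.047, -0.001]
contact_force: [0.3, 0.5, 1.3]
grip_width: 0.05
gripper_force: 0.0
```

Request:
step_arm --pt "0 0 0 0 0 0 20" --pt "0 0 0 0 0 0 8" --pt "0 0 0 0 0 0 5" --pt "0 0 0 0 0 0 5" --pt "0 0 0 0 0 0 5" --grip_force 30

```text
clock: 6.75
tcp_pos: [0.4752, 0.3335, 0.0712]
orientation: [-2.382, -2.048, -0.002]
contact_force: [-3.7, 0.2, 7.8]
grip_width: 0.0134
gripper_force: 31.4
```

```bash
python3 - <<'E'
from h import *
delta([.475,.334,.067],81.5-90); o=r.get_obs(); print(o['contact_force'],o['moment'],o['grip_width'])
E
```

```text
tcp [0.475 0.334 0.071] R [ 0.15   0.989  0.     0.989 -0.15   0.001  0.001  0.    -1.   ] j [-0.277  0.591 -0.582  1.881  0.441  0.799 -1.245] t 6.75
shift [ 0.41  -0.316  4.201] turn [ 0.    -0.001 -0.002]
[-3.689  0.18   7.774] [-0.103  0.899 -0.061] 0.013404287857419464
```

Bar gripped (13.4 mm). Turning 0.84 rad clockwise.

Request:
step_arm --pt "0 0 -1 0 0 0.12 5" --pt "0 0 -1 0 0 0.24 5" --pt "0 0 -1 0 0 0.36 5" --pt "0 0 -1 0 0 0.48 5" --pt "0 0 -1 0 0 0.6 5" --pt "0 0 -1 0 0 0.72 5" --pt "0 0 -1 0 0 0.84 5" --pt "0 0 -1 0 0 0.84 5" --grip_force 50

```text
clock: 7.55
tcp_pos: [0.4744, 0.334, 0.0713]
orientation: [-3.009, -0.898, 0.001]
contact_force: [-5.9, 2.3, 1.9]
grip_width: 0.013
gripper_force: 52.5
```

Request:
step_arm --pt "0 0 0 0 0 0 5" --pt "0 0 0 0 0 0 30" --pt "0 0 0 0 0 0 50" --pt "0 0 0 0 0 0 50" --pt "0 0 -40 0 0 0 50" --pt "0 0 -90 0 0 0 50" --pt "0 0 -140 0 0 0 50" --pt "0 0 -190 0 0 0 50"

```text
clock: 8.35
tcp_pos: [0.4759, 0.3319, 0.2627]
orientation: [3.01, 0.898, 0.001]
contact_force: [1.2, 0.7, -0.1]
grip_width: 0.0497
gripper_force: 0.0
```

```bash
python3 - <<'E'
from h import *
delta(f2w([-.05,.18,.33]),-11.5)
E
```

```text
tcp [0.476 0.332 0.263] R [ 0.836  0.548  0.     0.548 -0.836 -0.     0.     0.    -1.   ] j [-0.363  0.328 -0.444  1.728  0.155  1.12  -1.845] t 8.35
shift [-46.228 220.543 -67.258] turn [ 0.   -0.   -0.79]
```

Request:
step_arm --pt "0 25 -30 0 0 -0.11 30" --pt "-5 70 -60 0 0 -0.22 0" --pt "-15 115 -67 0 0 -0.35 0" --pt "-30 160 -67 0 0 -0.48 0" --pt "-42 200 -67 0 0 -0.62 0" --pt "-46 220 -67 0 0 -0.75 0" --pt "-46 220 -67 0 0 -0.79 0"

```text
clock: 9.05
tcp_pos: [0.5594, 0.1176, 0.3274]
orientation: [2.435, 1.982, -0.002]
contact_force: [0.9, -0.2, -0.2]
grip_width: -0.0004
gripper_force: 0.0
```

```bash
python3 - <<'E'
from h import *
g=grab('scene');t=grab('top'); c=(.476,.334)
cv2.imwrite('pics/s5.png',np.hstack([ortho(t,c,.06,.063),ortho(g,c,.06,.063)])[...,::-1])
for n,F in(('top',t),('scene',g)):
    C=cloud(F); m=(abs(C[...,0]-.475)<.05)&(abs(C[...,1]-.334)<.05)&(C[...,2]>.077)&(C[...,2]<.11)&(F['depth']>0); P=C[m]
    print(n,len(P),P.mean(0) if len(P) else 0,cv2.minAreaRect(P[:,:2].astype(np.float32)*1000) if len(P)>4 else 0)
delta(f2w([-.055,.05,.30]),-11.5)
E
```

```text
top 48 [0.47364774 0.33641525 0.09063206] ((474.0107727050781, 336.742919921875), (47.63745880126953, 13.302480697631836), 33.76377868652344)
scene 51 [0.47653124 0.32690699 0.08813742] ((474.2111511230469, 328.0742492675781), (46.85468673706055, 18.787260055541992), 37.13856506347656)
tcp [0.558 0.122 0.328] R [ 0.201  0.979  0.     0.979 -0.201 -0.    -0.     0.    -1.   ] j [ 0.054  0.265 -0.464  1.661  0.125  1.244 -0.639] t 9.15
shift [-129.684   -4.935   27.602] turn [ 0.     0.    -0.002]
```

View pics/s5.png

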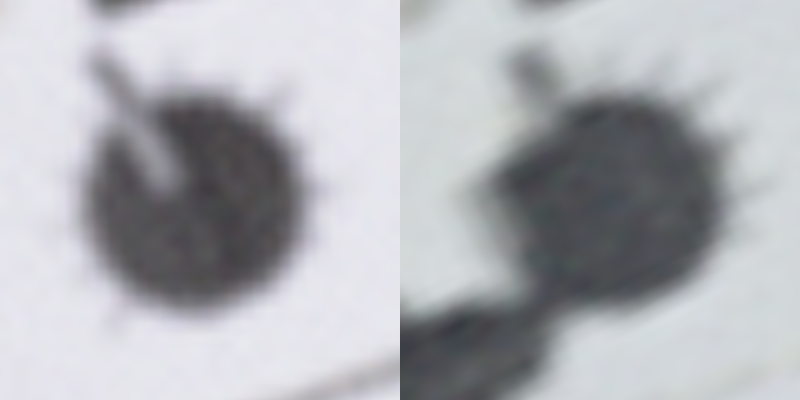

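The pointer line (178,185)→(128,110) runs into the tab (130,105)→(97,55), so they look collinear. I'll do a quick weighted check of the tab angle.

```bash
python3 - <<'E'
from h import *
for n,c in(('top',(.4757,.3356)),('scene',(.4754,.3303))):
    f=load(n); N=480
    for z in(.062,):
        A=ortho(f,(.476,.334),.075,z,600); G=cv2.cvtColor(A,cv2.COLOR_RGB2GRAY).astype(float); i,j=np.mgrid[:600,:600]; s=.15/600; x=.551-(i+.5)*s; y=.409-(j+.5)*s
        if n=='top': # disc centre by white/black boundary on lower half + sides
            B=((cv2.GaussianBlur(G,(0,0),3)<140)*255).astype(np.uint8); B=cv2.morphologyEx(B,cv2.MORPH_OPEN,cv2.getStructuringElement(2,(81,81))); k=max(cv2.findContours(B,0,2)[0],key=cv2.contourArea); (e,rd)=cv2.minEnclosingCircle(k); c=(.551-e[1]*s,.409-e[0]*s); print(c,rd*s)
        rr=np.hypot(x-c[0],y-c[1]); an=np.degrees(np.arctan2(y-c[1],x-c[0]))
        for lo in(.038,.043,.048,.053):
            m=(rr>lo)&(rr<lo+.005)&(an>15)&(an<50); w=np.clip(170-G[m],0,None); print(n,lo,(w*an[m]).sum()/w.sum() if w.sum()>0 else 0, w.sum())
        m=(rr<.032)&(rr>.006)&(an>0)&(an<70); w=np.clip(G[m]-105,0,None); print(' white line',(w*an[m]).sum()/w.sum())
E
```

```text
(0.47559861755371097, 0.33570294952392576) 0.03228368377685547
top 0.038 33.643307283758894 11386.0
top 0.043 33.884515849057 9093.0
top 0.048 34.42127590020706 2171.0
top 0.053 0 0.0
 white line 41.16213436334557
scene 0.038 32.877364094915905 28057.0
scene 0.043 32.87273347253248 29638.0
scene 0.048 33.11757143247418 14414.0
scene 0.053 33.660545868469804 18.0
 white line 35.436495095420554
```

The tab is at 33.5±0.6° and the pointer at about 33.5°, so the dial is done. Now the lever: go above the grip, then push along its arc.

Request:
step_arm --pt "-45 -2 0 0 0 0 0" --pt "-90 -5 5 0 0 0 0" --pt "-125 -7 20 0 0 0 0" --pt "-132 -8 28 0 0 0 0" --pt "-132 -8 28 0 0 0 0"

```text
clock: 9.65
tcp_pos: [0.5226, -0.0055, 0.2986]
orientation: [-2.435, -1.984, 0.003]
contact_force: [0.2, 0.3, 1.0]
grip_width: 0.0002
gripper_force: 0.0
```

```bash
python3 - <<'E'
from h import *
print(w2f(r.get_obs()['tcp_pos']))
delta(f2w([-.060,.047,.28]),-11.5)
E
```

```text
[-0.05931176  0.04789596  0.29855536]
tcp [ 0.523 -0.006  0.299] R [ 0.202  0.979 -0.002  0.979 -0.202 -0.    -0.001 -0.002 -1.   ] j [ 0.241  0.193 -0.402  1.81   0.082  1.157 -0.391] t 9.65
shift [-0.882 -0.65  18.557] turn [-0.002  0.001 -0.003]
```

Request:
step_arm --pt "0 0 20 0 0 0 0" --pt "-1 -5 37 0 0 0 0" --pt "-1 -10 52 0 0 0 0" --pt "-1 -17 67 0 0 0 0" --pt "-1 -22 82 0 0 0 0" --pt "-1 -25 97 0 0 0 0" --pt "-1 -25 112 0 0 0 0" --pt "-1 -24 122 0 0 0 0"

```text
clock: 10.45
tcp_pos: [0.5, 0.0018, 0.1773]
orientation: [-2.429, -1.99, -0.001]
contact_force: [-1.5, 0.5, 1.7]
grip_width: -0.0002
gripper_force: 1.1
```

Request:
step_arm --pt "0 1 7 0 0 0 0" --pt "0 2 13 0 0 0 0" --pt "0 4 18 0 0 0 0" --pt "0 5 22 0 0 0 0"

```text
clock: 10.85
tcp_pos: [0.5053, -0.0016, 0.1554]
orientation: [2.433, 1.987, 0.001]
contact_force: [-1.7, 1.4, 2.2]
grip_width: -0.0
gripper_force: 1.0
```

```bash
python3 - <<'E'
from h import *
o=r.get_obs();print(w2f(o['tcp_pos']),o['contact_force'])
g=grab('scene');t=grab('top'); c=f2w(np.array([-.05,.04,.17]))
S=lambda F,h:cv2.resize(F['image'][int(proj(F,c)[0][1])-h:int(proj(F,c)[0][1])+h,int(proj(F,c)[0][0])-h:int(proj(F,c)[0][0])+h][...,::-1],(400,400),interpolation=cv2.INTER_CUBIC)
cv2.imwrite('pics/s6.png',np.hstack([S(g,50),S(t,50)]))
E
```

```text
[-0.07710954  0.04834635  0.15543056] [-1.69781325  1.3794716   2.16977943]
```

View pics/s6.png

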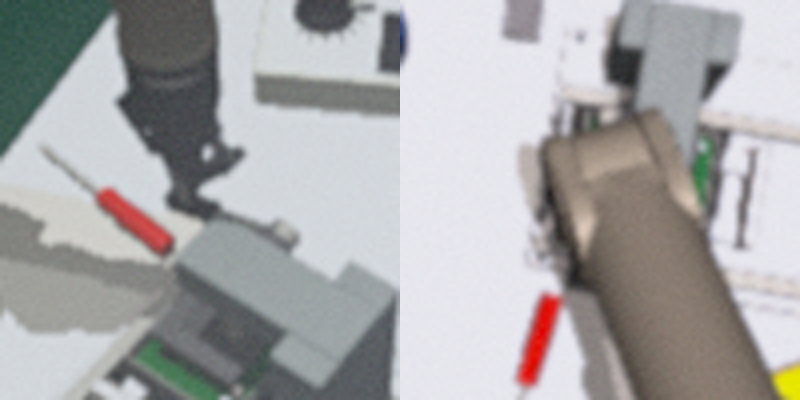

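The lever is under the fingers (left view: pivot at (285,235), rod leading to the fingertips at (200,205)). No stop force yet, so I'll keep going down.

Request:
step_arm --pt "0 1 3 0 0 0 0" --pt "0 1 6 0 0 0 0" --pt "0 2 9 0 0 0 0" --pt "0 2 9 0 0 0 0"

```text
clock: 11.35
tcp_pos: [0.5074, -0.0022, 0.1486]
orientation: [2.432, 1.986, 0.0]
contact_force: [-8.3, -0.4, 21.6]
grip_width: -0.0002
gripper_force: 11.7
```

Force is rising at the stop. One more small push to seat it, then retreat and look.

Request:
step_arm --pt "0 0 3 0 0 0 0" --pt "0 0 5 0 0 0 0" --pt "0 0 5 0 0 0 0"

```text
clock: 11.65
tcp_pos: [0.5081, -0.0022, 0.1473]
orientation: [2.431, 1.984, 0.001]
contact_force: [-20.3, -1.0, 56.7]
grip_width: 0.0001
gripper_force: 29.8
```

Request:
step_arm --pt "0 0 -30 0 0 0 0" --pt "0 0 -75 0 0 0 0" --pt "0 0 -125 0 0 0 0" --pt "0 0 -165 0 0 0 0" --pt "48 0 -175 0 0 0 0" --pt "96 0 -175 0 0 0 0" --pt "144 0 -175 0 0 0 0" --pt "180 0 -175 0 0 0 0"

```text
clock: 12.45
tcp_pos: [0.543, 0.1771, 0.3168]
orientation: [-2.432, -1.989, -0.002]
contact_force: [0.4, -0.2, 0.2]
grip_width: -0.0
gripper_force: 0.0
```

```bash
python3 - <<'E'
from h import *
g=grab('scene');t=grab('top')
for n,F in(('top',t),('scene',g)):
    C=cloud(F);Q=w2f(C[F['depth']>0]); m=(Q[:,0]<.05)&(Q[:,0]>-.13)&(Q[:,1]>.035)&(Q[:,1]<.065)&(Q[:,2]>.1)&(Q[:,2]<.29)
    q=Q[m]; print(n,len(q)); 
    for lo in np.arange(-.12,.04,.02):
        s=q[(q[:,0]>=lo)&(q[:,0]<lo+.02)]; print(round(lo+.01,2),len(s),np.percentile(s[:,2],[50,90]).round(4) if len(s) else '')
    m=(abs(Q[:,0])<.065)&(Q[:,1]<-.06)&(Q[:,1]>-.21)&(Q[:,2]>.075)&(Q[:,2]<.1); print(np.percentile(Q[m],[2,50,98],axis=0)[:,1])
    P=C[(abs(C[...,0]-.475)<.05)&(abs(C[...,1]-.334)<.05)&(C[...,2]>.077)&(C[...,2]<.11)&(F['depth']>0)]; print('bar',cv2.minAreaRect(P[:,:2].astype(np.float32)*1000) if len(P)>4 else 0)
c=f2w(np.array([-.03,.0,.15]))
S=lambda F,h:cv2.resize(F['image'][int(proj(F,c)[0][1])-h:int(proj(F,c)[0][1])+h,int(proj(F,c)[0][0])-h:int(proj(F,c)[0][0])+h][...,::-1],(400,400),interpolation=cv2.INTER_CUBIC)
cv2.imwrite('pics/s7.png',np.hstack([S(g,50),S(t,50)]))
print(w2f(r.get_obs()['tcp_pos']),r.get_obs()['contact_force'])
E
```

```text
top 197
-0.11 0 
-0.09 30 [0.1401 0.1449]
-0.07 32 [0.1477 0.1517]
-0.05 30 [0.1556 0.16  ]
-0.03 19 [0.1609 0.1675]
-0.01 17 [0.1697 0.1755]
0.01 31 [0.1853 0.1918]
0.03 35 [0.1932 0.1973]
[-0.11480934 -0.10795448 -0.10181226]
bar ((474.0254821777344, 337.31976318359375), (46.82699966430664, 14.105428695678711), 32.65459060668945)
scene 102
-0.11 0 
-0.09 11 [0.1404 0.1448]
-0.07 15 [0.1496 0.1531]
-0.05 17 [0.1575 0.1605]
-0.03 4 [0.1632 0.1656]
-0.01 9 [0.1726 0.1739]
0.01 9 [0.1769 0.1835]
0.03 28 [0.1918 0.1953]
[-0.12135943 -0.1165674  -0.10892519]
bar ((473.18017578125, 331.22607421875), (46.19984817504883, 22.670196533203125), 31.369644165039062)
[-0.07715146  0.23403926  0.31640022] [ 0.49424529 -0.95352161  0.22187142]
```

View pics/s7.png

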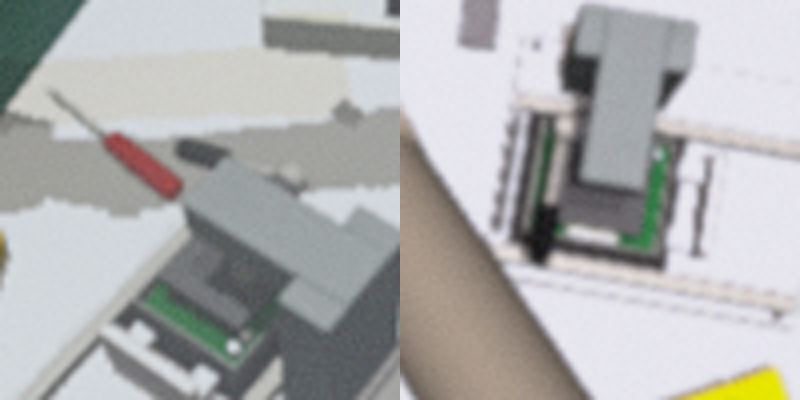

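The lever is down: the slope over the grip is about 22° below level and it met a firm stop at 57 N. The sled and dial haven't moved, and the robot is clear.

```bash
python3 -c "
from bench import r
print(r.hand_in())"
```

```text
the job is handed in; nothing more can be done
None
```

The job is handed in, with no verdict shown: the sled is home against its stop, the dial pointer is at the tab (within about 1–2° by the cameras), and the lever was then pushed fully down, all in about 12.5 s of robot time.

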